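# Shut and lock the parts chest

### The job

The little parts chest on the desk has been left with both drawers standing open. With the fingertips, push both drawers fully shut, and only then push the red knob to slide the locking bar all the way across so that its tabs stand in front of the drawers. Only push, do not grip or lift anything, and leave the things on and beside the chest where they are.

Things in the scene. Friction and masses are not known exactly. Their poses are not given: they have to be found in the camera images.
- chest: grey steel chest fixed to the desk, 160 deep (x) x 210 wide (y) x 70 high, two drawers side by side. Origin: centre of its underside; x points from front to back, y to the left seen from the front, z up. Front face at x=-80. Steel locking bar on top at x=-66 (16 wide, top z=76) in two dark keepers at y=+60 and -50 (10 wide, top z=81); its two tabs hang just ahead of the front face, z 54 to 76
- left_drawer (a joint): opening of the left drawer (the one at the chest's +y), m: 0 fully shut, front panel flush with the chest; grows as it comes out along the chest's -x, at most 0.09. It slides with about 1.5 N of friction and stays where it is left
- right_drawer (a joint): opening of the right drawer (at the chest's -y), same as the left one; both hold small electronic parts in four compartments, fast to the drawer
- left_drawer_pull (a point): centre of the front face of the left drawer's black pull, a bar 44 wide, 12 high, 14 proud of the blue front panel (73 wide, 8 to 64 above the desk); 32 above the desk. With the drawer shut it is at x=-94, y=+47.5 in the chest's frame. Push it along the chest's +x to shut the drawer
- right_drawer_pull (a point): the same on the right drawer; y = -47.5 in the chest's frame
- lock_bar (a joint): position of the locking bar, m: near 0 unlocked (tabs in front of the posts beside the drawers), 0.040 at its far stop, locked (tabs in front of the drawers); grows as the bar slides along the chest's -y (to the right). About 1.5 N of friction; it stays where it is left
- lock_knob (a point): middle of the red upright knob on the locking bar, 90 above the desk; the knob is 13 in diameter and its top is 104 above the desk. At joint value 0 it is at x = -66, y = +30 in the chest's frame; push it along the chest's -y to lock
- tester: black hand-held component tester, 52 x 68 x 20, lying loose on the rear half of the chest's top; origin at the centre of its underside; to be left alone
- stick_jar: clear jar of wooden sticks, 33 in diameter, 72 high, standing loose on the desk to the left of the chest; origin at the centre of its underside; to be left alone
- red_meter: small red meter, 92 x 58 x 39, lying loose on the desk to the right of the chest; origin at the centre of its underside; to be left alone

How it is judged:
On the way, in this order (a step that is already met when the one before it is completed fails the run):
1. both drawers are pushed shut, with the bar still unlocked (value of joint each of left_drawer, right_drawer below 0.004 m and value of joint lock_bar below 0.012 m), for 0.2 s.
2. the locking bar is pushed all the way across (value of joint lock_bar above 0.036 m), for 0.2 s.
At the end, for the whole second after the job is handed in: both drawers are shut to within 4 mm, the locking bar is within 4 mm of its far stop, and the tester, the stick jar (upright) and the red meter are within 20 mm of where they stood (value of joint each of left_drawer, right_drawer below 0.004 m and value of joint lock_bar above 0.036 m and distance of each of tester, stick_jar, red_meter from where it was at the start of the episode below 0.02 m and angle between stick_jar's own z axis and vertical below 0.2 rad); the robot touches nothing.
It fails at once if the bar was slid across while a drawer stood open (value of joint lock_bar above 0.014 m and value of joint any of left_drawer, right_drawer above 0.006 m).
It fails at once if a bystander was moved, lifted or knocked over (distance of any of tester, stick_jar, red_meter from where it was at the start of the episode above 0.02 m or angle between stick_jar's own z axis and vertical above 0.3 rad).
It also fails if it takes over 48 s, if anything falls off the work surface, if the arm or the gripper's body presses on something with over 40 N, if the wrist force passes 120 N, or if a joint passes its speed limit or range.

### The arm

A 7-joint arm with a two-finger parallel gripper is mounted at the origin on the work surface; the furniture and walls round the work are solid. World frame = base frame: x ahead of the robot, y to its left, z up, the work surface at z = 0. Lengths are in m, angles in rad, forces in N, time in s.
With the tool pointing down it reaches from about 0.425 to 0.925 m from the base axis. Payload 6.8 kg.
Tool frame: the origin (TCP) lies where the fingers leave the gripper's body, on its centre line; the fingertips stand 73 mm ahead of it and the grasp point (between the pads) lies 54 mm ahead of it; z points along the fingers, y is the direction in which the jaws open and shut (so a half turn about z gives the same grasp; the last joint's range is limited). The gripper opens to 85 mm and grips with 20 to 120 N. Pads are 22 mm wide; open, the fingers measure 114 mm over their backs; the gripper's body (76 mm by 85 mm) begins 54 mm behind the grasp point. The pads swing forward as they close: fully open they stand 13 mm farther back than shut.
Start: joints at [-1.275, 0.477, 0.022, 1.555, -0.011, 1.109, -0.083], TCP at [0.265, 0.621, 0.304] pointing down, gripper open.
Joint ranges: [-2.96, 2.96], [-0.34, 2.1], [-1.41, 1.46], [0.24, 2.44], [-1.37, 4.51], [0.17, 1.92], [-2.96, 2.96]. Speed limits (rad/s): [2.39, 2.39, 3.14, 3.14, 3.14, 3.14, 3.14].

### API

Orientations are given as a rotation vector (axis times angle).
In Python, from bench import r gives the robot as it stands.
- The arm moves only by the shell command python3 -m handwheel 'ROWS' [FORCE]. ROWS is JSON, a list that holds one entry, the list of rows, each a list of 7 numbers: the shift along the world's x, y, z in m, then the turn, a rotation vector about the world's x, y, z in rad, then the finger opening in m, from 0 to 0.0854. A call has 1 to 10 rows; each row shifts and turns the commanded pose from where the row before left it; what a row does not reach is not made up. A row lasts 1/12 s, in which the tool goes at most 41.7 mm and 7.16 degrees, less where a joint would pass 70% of its speed; a pose out of reach is approached as far as the arm can. A call is refused whole if a number of a shift passes 0.0417 or a number of a turn 0.125, either way. A call with a gripper value outside its range is refused whole. The fingers move at their own pace and stop on an object; FORCE is the grip in N (left out, the last holds). Time passes only in rows, so rows that do not move let the fingers close. It gives the time, the measured TCP pose, the force and the opening at its end, in the units of the state.
- r.get_obs(): the state, without advancing time (a new reading comes with each control period).
- r.grab_frame(name): name is "side" or "top"; returns (picture, depth): 420x560x3 uint8, red, green, blue; 420x560 float32, m along the optical axis (not along the pixel's ray), 0 where there is no reading.
- r.get_calibration(name): a dict with "vertical_fov" (degrees; the focal length in pixels is half the picture's height over the tangent of half this angle, whatever the lens; pixels are square), "cx", "cy" (the principal point, pixels), "k1" (the pictures are not rectified: a ray, as slopes to the right and down, at radius r is drawn at 1 + k1 r^2 times it, then the intrinsics apply), "R" (3x3) and "t" (3): a world point X has camera coordinates R X + t. Camera axes: x right, y down, z forward; pixel columns grow to the right and rows downward; lengths in m; the calibration is good to about 2 mm. A picture is of the moment at which its call begins. get_calibration takes no time and is no camera call.
- r.hand_in(): hands the job in, once; it reports no verdict.
Trained networks look in the newest picture that a camera, given by its name, has taken for a name from the list of things; names that differ only in an ending like _2 or _b are one class to them, and where a whole thing is asked for, a point or a joint stands for the part that bears it (a point fixed in the world has none). Each returns a list of dicts, best first, with "p" (0 to 1); they miss things now and then, are a little off and sometimes report something else, mostly with a low value. They report only what shows in the picture. A call takes as long as a camera call.
- r.masks_of(label, camera): "pixels" (420x560 bool, what is visible of it) and "at" ([column, row] in pixels, amid what is visible of it).
The state is a dict: "clock": time; "joints": joint angles; "qvel": joint speeds; "tau": joint torques, N m; "tcp_pos": TCP position; "orientation": TCP orientation; "contact_force": force on the tool from outside, world axes, zero at the start; "moment": the same for the moment, N m; "grip_width": finger opening in m.
Only numpy, scipy, OpenCV 4.12 (cv2) and the standard library are available. Lean on these libraries where they do the work, as an engineer would, in place of code of your own. Each camera call takes 0.05 s, during which the arm holds its last target.

## Working session

There is one attempt and no reset: what is moved stays moved. The work goes in short steps, Python scripts to look and compute and a shell command to move; the robot and the scene stay as the last step left them, time stands still between calls to the robot, and variables do not carry over. Pictures are saved under pics/ and viewed, and the job is handed in when it is done.

```bash
mkdir -p pics; ls
python3 - <<'E'
from bench import r
import cv2,numpy as np
o=r.get_obs();print({k:np.round(v,3) for k,v in o.items()})
for n in("side","top"):
    p,d=r.grab_frame(n);cv2.imwrite(f"pics/{n}0.png",p[:,:,::-1]);np.save(f"pics/{n}0.npy",d)
    c=r.get_calibration(n);print(n,c)
E
```

```text
pics
{'clock': np.float64(0.0), 'joints': array([-1.275,  0.478,  0.022,  1.556, -0.012,  1.109, -0.083]), 'qvel': array([ 0.   ,  0.001,  0.001, -0.002, -0.001, -0.001, -0.001]), 'tau': array([-0.0000e+00, -5.9646e+01,  1.6080e+00, -2.8118e+01,  1.3000e-02,
        1.0000e-02, -0.0000e+00]), 'tcp_pos': array([0.265, 0.62 , 0.303]), 'orientation': array([-6.300e-01, -3.078e+00,  3.000e-03]), 'contact_force': array([ 0.294,  0.223, -0.599]), 'moment': array([-0.009, -0.035,  0.076]), 'grip_width': np.float64(0.085)}
side {'vertical_fov': 54.15117497544405, 'cx': 277.80469644130346, 'cy': 211.25712201067026, 'k1': -0.12147857908306683, 'R': array([[-0.9997557 ,  0.00104856, -0.0220781 ],
       [ 0.01975337,  0.49055239, -0.87118778],
       [ 0.00991697, -0.87141107, -0.49045326]]), 't': array([0.59620926, 0.04121322, 0.89066793])}
top {'vertical_fov': 42.34538463473155, 'cx': 273.01882568215495, 'cy': 215.65643999843175, 'k1': 0.04180581839778477, 'R': array([[-0.00399781, -0.99998182,  0.0045146 ],
       [-0.99805328,  0.00370903, -0.06225667],
       [ 0.06223879, -0.0047547 , -0.99804996]]), 't': array([-0.00316634,  0.62708302,  0.9850649 ])}
```

View pics/side0.png

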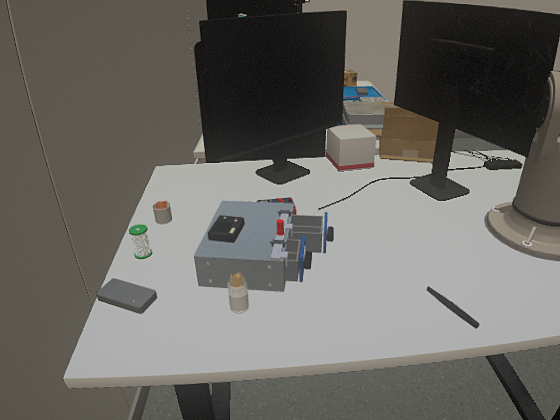

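View pics/top0.png

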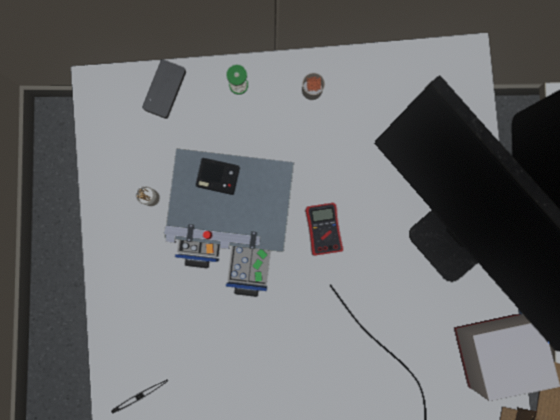

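The chest faces the robot, turned by a few degrees. In the top view the knob is at about (207,235) and the pulls at (197,264) and (247,292). The right drawer is open further than the left. Next I measure the chest pose.

```bash
cat > h.py <<'E'
from bench import r
import cv2,numpy as np
def world(n,d):
    c=r.get_calibration(n);H,W=d.shape;f=H/2/np.tan(np.radians(c["vertical_fov"]/2))
    u,v=np.meshgrid(np.arange(W),np.arange(H))
    K=np.array([[f,0,c["cx"]],[0,f,c["cy"]],[0,0,1.]])
    q=cv2.undistortPoints(np.stack([u,v],-1).reshape(-1,1,2).astype(float),K,np.array([c["k1"],0,0,0.])).reshape(H,W,2)
    P=np.dstack([q*d[...,None],d])
    return (P-c["t"])@c["R"]
def grab(n,tag):
    p,d=r.grab_frame(n);cv2.imwrite(f"pics/{n}{tag}.png",p[:,:,::-1]);return p,d,world(n,d)
E
python3 - <<'E'
from h import *
p,d,W=grab("top","1")
m=r.masks_of("chest","top");print([(x["p"],x["at"],x["pixels"].sum()) for x in m])
for l in("left_drawer_pull","right_drawer_pull","lock_knob","left_drawer","tester","stick_jar","red_meter"):
    for x in r.masks_of(l,"top")[:2]:
        k=x["pixels"]&(d>0); pts=W[k]; print(l,round(x["p"],2),x["at"],k.sum(),np.median(pts,0).round(4),pts.min(0).round(3),pts.max(0).round(3))
z=W[...,2]
k=(z>.06)&(z<.074)&(d>0); k[:130]=0;k[:,:150]=0;k[:,300:]=0;k[230:]=0
k2=m[0]["pixels"]&(d>0)&(z>.062)&(z<.1)
print(np.median(z[k]))
for kk in(k,k2):
    rc=cv2.minAreaRect(W[kk][:,:2].astype(np.float32));print(rc,cv2.boxPoints(rc).round(4).tolist())
pp=p[120:320,130:360,::-1].copy();cv2.imwrite("pics/c1.png",cv2.resize(pp,None,fx=3,fy=3)[:600,:800])
E
```

```text
[(0.33, [213.7, 235.0], np.int64(799))]
left_drawer_pull 0.66 [198.5, 256.0] 895 [0.5588 0.1307 0.0367] [ 0.533  0.095 -0.005] [0.583 0.173 0.068]
right_drawer_pull 0.86 [246.8, 272.2] 1813 [0.5267 0.0402 0.0234] [ 0.476  0.    -0.002] [0.571 0.081 0.08 ]
lock_knob 0.96 [211.5, 236.9] 884 [0.5886 0.1027 0.0761] [0.567 0.019 0.066] [0.606 0.185 0.108]
left_drawer 0.77 [195.1, 253.0] 890 [0.559  0.1302 0.037 ] [ 0.533  0.089 -0.005] [0.583 0.168 0.08 ]
left_drawer 0.15 [248.4, 271.0] 1817 [0.5267 0.0409 0.0235] [ 0.482  0.    -0.002] [0.571 0.083 0.069]
tester 0.91 [218.1, 173.6] 1237 [0.6921 0.0913 0.0882] [0.661 0.053 0.066] [0.727 0.131 0.093]
stick_jar 0.82 [147.2, 194.9] 319 [0.6611 0.2215 0.0414] [0.647 0.208 0.001] [0.685 0.239 0.078]
red_meter 0.43 [217.2, 174.2] 1177 [0.6919 0.0913 0.0883] [0.661 0.054 0.073] [0.722 0.13  0.093]
0.07002399484245087
((0.6607921719551086, 0.07129379361867905), (0.2126159369945526, 0.14478835463523865), 83.40459442138672) [[0.57669997215271, -0.026000000536441803], [0.7204999923706055, -0.04259999841451645], [0.7448999881744385, 0.16859999299049377], [0.6011000275611877, 0.18520000576972961]]
((0.5845544934272766, 0.1032031998038292), (0.16685912013053894, 0.027805645018815994), 82.85491943359375) [[0.5604000091552734, 0.022199999541044235], [0.5879999995231628, 0.018699999898672104], [0.6086999773979187, 0.1843000054359436], [0.5810999870300293, 0.18770000338554382]]
```

View pics/c1.png

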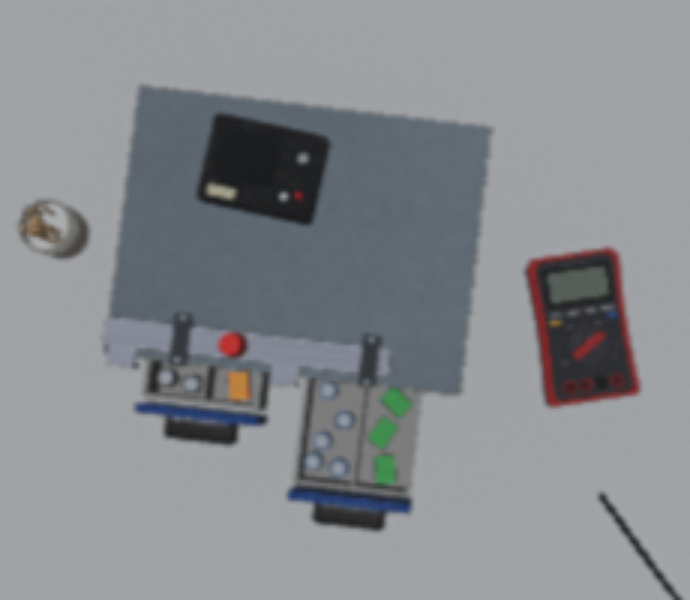

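```bash
cat >> h.py <<'E'
C=np.array([.6532,.0722]);a=-.1151
ex=np.array([np.cos(a),np.sin(a)]);ey=np.array([-ex[1],ex[0]])
def chest(W):
    D=W[...,:2]-C; return np.dstack([D@ex,D@ey,W[...,2]])
def tow(x,y): return C+x*ex+y*ey
def measure(tag):
    p,d,W=grab("top",tag);Q=chest(W);ok=d>0
    hsv=cv2.cvtColor(p,cv2.COLOR_RGB2HSV)
    f=lambda q:(len(q),np.percentile(q,[2,50,98],axis=0).round(4).tolist()) if len(q) else 0
    near=(abs(Q[...,0])<.25)&(abs(Q[...,1])<.11)
    knob=near&ok&((hsv[...,0]<8)|(hsv[...,0]>172))&(hsv[...,1]>140)&(Q[...,2]>.078)&(Q[...,0]<-.03)
    print("knob",f(Q[knob]))
    blue=near&ok&(hsv[...,0]>100)&(hsv[...,0]<130)&(hsv[...,1]>130)&(Q[...,2]>.045)
    for s,n in((1,"L"),(-1,"R")):
        k=blue&(Q[...,1]*s>0);print(n,"panel",f(Q[k]))
        k=near&ok&(hsv[...,2]<60)&(Q[...,1]*s>0)&(Q[...,0]<-.09)&(Q[...,2]>.015)&(Q[...,2]<.05);print(n,"pull",f(Q[k]))
    return p,Q
E
python3 - <<'E'
from h import *
measure("2")
for y in(.0475,-.0475): print(tow(-.094,y),tow(-.2,y))
print("knob",tow(-.066,.03))
E
```

```text
knob (44, [[-0.072, 0.0233, 0.0855], [-0.0663, 0.0276, 0.1029], [-0.0605, 0.0337, 0.1071]])
L panel (102, [[-0.1105, 0.0127, 0.0597], [-0.1082, 0.0452, 0.0635], [-0.1061, 0.08, 0.0674]])
L pull (138, [[-0.124, 0.0135, 0.0211], [-0.1184, 0.047, 0.0372], [-0.0914, 0.0807, 0.0409]])
R panel (116, [[-0.1515, -0.0789, 0.0599], [-0.1488, -0.0472, 0.0635], [-0.1463, -0.0152, 0.0673]])
R pull (105, [[-0.1645, -0.0668, 0.0348], [-0.1605, -0.0472, 0.038], [-0.1464, -0.0273, 0.0419]])
[0.56527716 0.13018123] [0.45997853 0.14235491]
[0.55436678 0.03580982] [0.44906815 0.0479835 ]
knob [0.59108208 0.10958134]
```

Chest pose: centre (0.653, 0.072), yaw −6.6°. Knob, panels and pulls agree with the given dimensions (left drawer open about 30 mm, right about 71 mm). With the tip at pull height the gripper body would hit the 104 mm knob. I'll push the panels just above the pulls instead, with the tip at about z = 0.045.

```bash
python3 -m handwheel '[[[0.0144,-0.0301,0,0,0,0.018,0],[0.0144,-0.0301,0,0,0,0.018,0],[0.0144,-0.0301,0,0,0,0.018,0],[0.0144,-0.0301,0,0,0,0.018,0],[0.0144,-0.0301,0,0,0,0.018,0],[0.0144,-0.0301,0,0,0,0.018,0],[0.0144,-0.0301,0,0,0,0.018,0],[0.0144,-0.0301,0,0,0,0.018,0]]]'
python3 -m handwheel '[[[0.0144,-0.0301,0,0,0,0.018,0],[0.0144,-0.0301,0,0,0,0.018,0],[0.0144,-0.0301,0,0,0,0.018,0],[0.0144,-0.0301,0,0,0,0.018,0],[0.0144,-0.0301,0,0,0,0.018,0],[0.0144,-0.0301,0,0,0,0.018,0],[0.0144,-0.0301,0,0,0,0.018,0],[0.0144,-0.0301,0,0,0,0.018,0],[0,0,0,0,0,0,0],[0,0,0,0,0,0,0]]]'
```

```text
clock: 1.27
tcp_pos: [0.3809, 0.3784, 0.3042]
orientation: [0.406, 3.115, 0.001]
contact_force: [0.2, 0.3, 0.3]
grip_width: -0.0001
clock: 2.1
tcp_pos: [0.4964, 0.1371, 0.3041]
orientation: [0.189, 3.135, -0.0]
contact_force: [0.4, 1.4, -0.6]
grip_width: 0.0005
```

```bash
python3 -m handwheel '[[[0,0,-0.031,0,0,0,0],[0,0,-0.031,0,0,0,0],[0,0,-0.031,0,0,0,0],[0,0,-0.031,0,0,0,0],[0,0,-0.031,0,0,0,0],[0,0,-0.031,0,0,0,0],[0,0,0,0,0,0,0],[0,0,0,0,0,0,0]]]'
python3 - <<'E'
from h import *
o=r.get_obs();D=o["tcp_pos"][:2]-C;print(D@ex,D@ey,o["tcp_pos"])
p,d,W=grab("side","3");cv2.imwrite("pics/s3.png",cv2.resize(p[170:320,180:380,::-1],None,fx=4,fy=4))
E
```

```text
clock: 2.77
tcp_pos: [0.4944, 0.1401, 0.1171]
orientation: [-0.179, -3.133, 0.002]
contact_force: [-0.3, 0.7, 0.9]
grip_width: -0.0003
-0.16553369092906597 0.04917533758618838 [0.49440919 0.14006085 0.1171075 ]
```

View pics/s3.png

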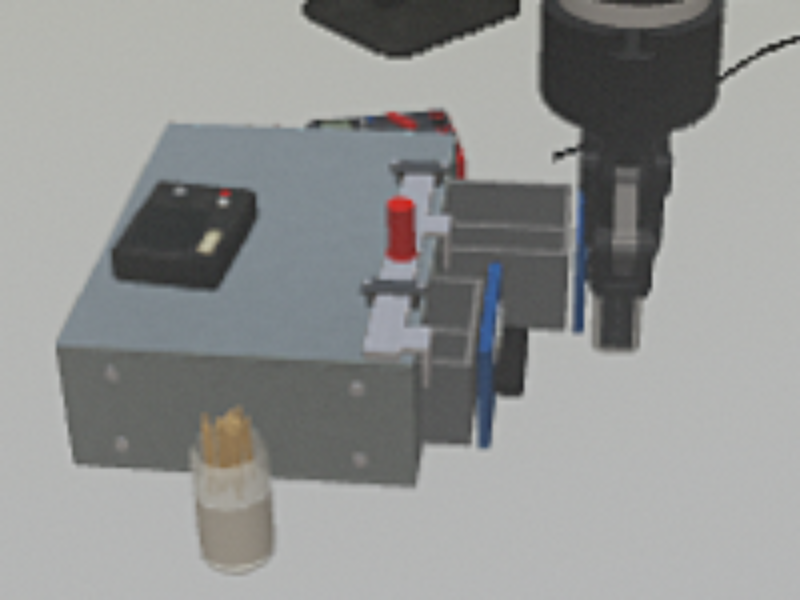

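The closed fingers stand in front of the left panel, above its pull and clear of the tab. Pushing the left drawer now.

```bash
python3 -m handwheel '[[[0.011,-0.0013,0,0,0,0,0],[0.011,-0.0013,0,0,0,0,0],[0.011,-0.0013,0,0,0,0,0],[0.011,-0.0013,0,0,0,0,0],[0.011,-0.0013,0,0,0,0,0],[0.011,-0.0013,0,0,0,0,0],[0,0,0,0,0,0,0]]]'
python3 -m handwheel '[[[0.003,-0.0003,0,0,0,0,0],[0.003,-0.0003,0,0,0,0,0],[0,0,0,0,0,0,0]]]'
python3 -m handwheel '[[[0.003,-0.0003,0,0,0,0,0],[0,0,0,0,0,0,0]]]'
```

```text
clock: 3.4
tcp_pos: [0.5646, 0.1307, 0.1183]
orientation: [0.184, 3.133, 0.001]
contact_force: [0.5, -0.1, -0.4]
grip_width: -0.0005
clock: 3.65
tcp_pos: [0.5676, 0.1306, 0.1177]
orientation: [-0.182, -3.136, 0.0]
contact_force: [0.2, -0.3, 0.1]
grip_width: -0.0001
clock: 3.82
tcp_pos: [0.5692, 0.1305, 0.1175]
orientation: [-0.181, -3.133, 0.001]
contact_force: [-4.5, -0.2, 3.5]
grip_width: -0.0001
```

```bash
python3 -m handwheel '[[[0.003,-0.0003,0,0,0,0,0],[0.002,-0.0002,0,0,0,0,0],[0,0,0,0,0,0,0],[0,0,0,0,0,0,0]]]'
python3 - <<'E'
from h import *
p,d,W=grab("side","4");cv2.imwrite("pics/s4.png",cv2.resize(p[170:320,180:380,::-1],None,fx=4,fy=4))
E
```

```text
clock: 4.15
tcp_pos: [0.5698, 0.1305, 0.1169]
orientation: [-0.179, -3.123, 0.002]
contact_force: [-17.6, 1.2, 13.7]
grip_width: -0.0002
```

View pics/s4.png

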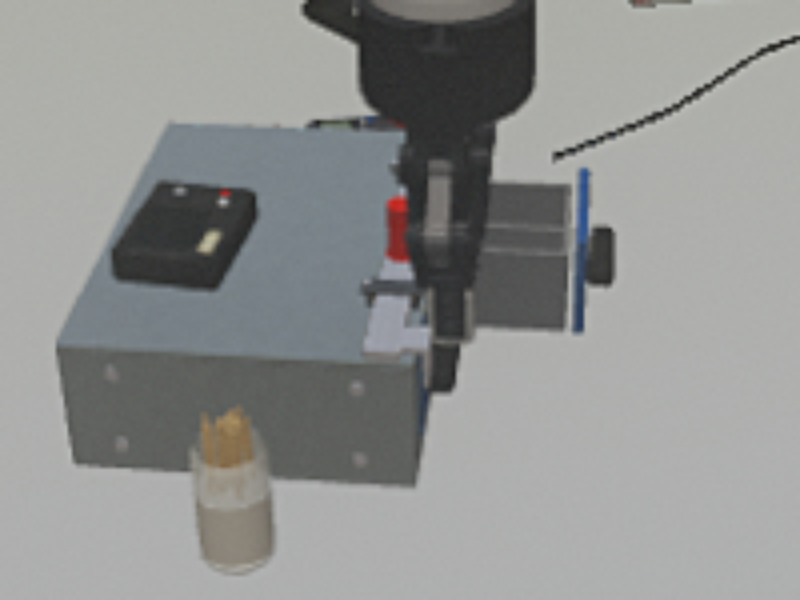

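The left drawer has reached its stop at −17 N and the side view shows it flush. Backing off and moving over to the right drawer.

```bash
python3 -m handwheel '[[[-0.0218,0.0025,0,0,0,0,0],[-0.0218,0.0025,0,0,0,0,0],[-0.0218,0.0025,0,0,0,0,0],[-0.0218,0.0025,0,0,0,0,0],[-0.0218,0.0025,0,0,0,0,0],[0,0,0,0,0,0,0]]]'
python3 -m handwheel '[[[-0.0028,-0.0241,0,0,0,0,0],[-0.0028,-0.0241,0,0,0,0,0],[-0.0028,-0.0241,0,0,0,0,0],[-0.0028,-0.0241,0,0,0,0,0],[0,0,0,0,0,0,0],[0,0,0,0,0,0,0]]]'
python3 - <<'E'
from h import *
o=r.get_obs();D=o["tcp_pos"][:2]-C;print(D@ex,D@ey,o["tcp_pos"])
measure("5")
E
```

```text
clock: 4.7
tcp_pos: [0.4623, 0.1428, 0.1175]
orientation: [-0.178, -3.132, 0.001]
contact_force: [-0.3, 0.9, -0.4]
grip_width: 0.0
clock: 5.2
tcp_pos: [0.4559, 0.0446, 0.1181]
orientation: [0.187, 3.135, -0.0]
contact_force: [1.3, 0.1, -0.2]
grip_width: -0.0
-0.19284023946531292 -0.0500597917888282 [0.45588656 0.04461837 0.11814428]
knob (45, [[-0.0711, 0.0234, 0.0867], [-0.0662, 0.0276, 0.1036], [-0.0605, 0.0336, 0.1064]])
L panel 0
L pull (29, [[-0.0924, 0.0293, 0.035], [-0.0913, 0.0464, 0.0375], [-0.0901, 0.0652, 0.0397]])
R panel (118, [[-0.1516, -0.0789, 0.0602], [-0.1488, -0.0472, 0.0635], [-0.1463, -0.0151, 0.0664]])
R pull (110, [[-0.1647, -0.0673, 0.0337], [-0.1605, -0.0473, 0.038], [-0.1463, -0.0272, 0.0423]])
```

```bash
python3 -m handwheel '[[[0.011,-0.0013,0,0,0,0,0],[0.011,-0.0013,0,0,0,0,0],[0.011,-0.0013,0,0,0,0,0],[0.011,-0.0013,0,0,0,0,0],[0.011,-0.0013,0,0,0,0,0],[0.011,-0.0013,0,0,0,0,0],[0.011,-0.0013,0,0,0,0,0],[0.011,-0.0013,0,0,0,0,0],[0.008,-0.001,0,0,0,0,0],[0,0,0,0,0,0,0]]]'
python3 -m handwheel '[[[0.003,-0.0003,0,0,0,0,0],[0.003,-0.0003,0,0,0,0,0],[0.003,-0.0003,0,0,0,0,0],[0,0,0,0,0,0,0],[0,0,0,0,0,0,0]]]'
```

```text
clock: 6.08
tcp_pos: [0.5538, 0.0344, 0.118]
orientation: [0.182, 3.134, 0.0]
contact_force: [0.9, 0.2, 0.7]
grip_width: 0.0
clock: 6.5
tcp_pos: [0.5567, 0.0339, 0.1173]
orientation: [-0.181, -3.128, 0.001]
contact_force: [-11.5, 1.8, 6.8]
grip_width: 0.0
```

```bash
python3 -m handwheel '[[[0.002,-0.0002,0,0,0,0,0],[0,0,0,0,0,0,0],[-0.03,0.0034,0,0,0,0,0],[-0.03,0.0034,0,0,0,0,0],[-0.02,0.0023,0.02,0,0,0,0],[0,0,0.03,0,0,0,0],[0,0,0.03,0,0,0,0],[0,0,0,0,0,0,0]]]'
python3 - <<'E'
from h import *
p,Q=measure("6")
o=r.get_obs();D=o["tcp_pos"][:2]-C;print(D@ex,D@ey,o["tcp_pos"])
cv2.imwrite("pics/c6.png",cv2.resize(p[120:320,130:360,::-1],None,fx=3,fy=3))
E
```

```text
clock: 7.17
tcp_pos: [0.4848, 0.0429, 0.2028]
orientation: [0.182, 3.128, 0.004]
contact_force: [0.6, 0.3, -0.4]
grip_width: 0.0
knob (44, [[-0.072, 0.0232, 0.0842], [-0.0664, 0.0273, 0.1035], [-0.0605, 0.0327, 0.1071]])
L panel 0
L pull (29, [[-0.0924, 0.0292, 0.0349], [-0.0913, 0.0465, 0.0371], [-0.0901, 0.0652, 0.0403]])
R panel 0
R pull (48, [[-0.0937, -0.0667, 0.035], [-0.0919, -0.0475, 0.0382], [-0.0901, -0.0284, 0.0418]])
-0.16459209625722956 -0.04850516859855606 [0.48412633 0.04291852 0.20078229]
```

View pics/c6.png

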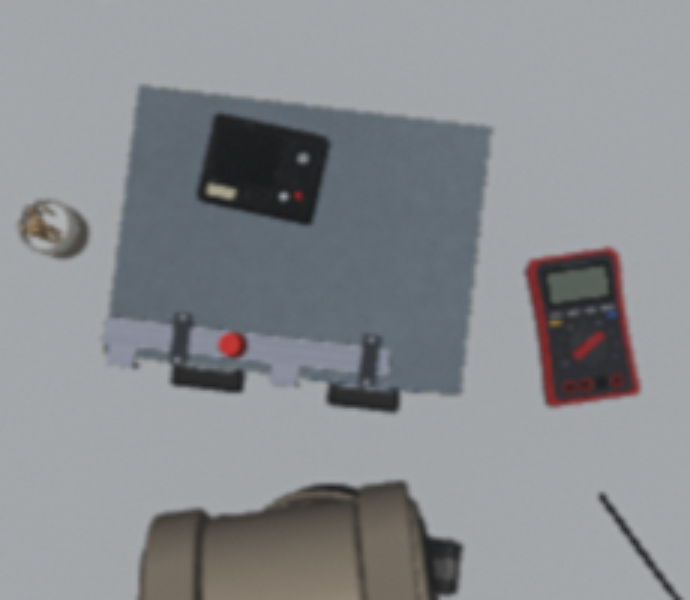

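Both pulls are at the shut position, and the knob has not moved. Moving to the +y side of the knob.

```bash
python3 -m handwheel '[[[0.0223,0.0205,0,0,0,0,0],[0.0223,0.0205,0,0,0,0,0],[0.0223,0.0205,0,0,0,0,0],[0.0223,0.0205,0,0,0,0,0],[0.0223,0.0205,0,0,0,0,0],[0,0,0,0,0,0,0],[0,0,-0.02,0,0,0,0],[0,0,-0.018,0,0,0,0],[0,0,0,0,0,0,0],[0,0,0,0,0,0,0]]]'
python3 - <<'E'
from h import *
o=r.get_obs();D=o["tcp_pos"][:2]-C;print(D@ex,D@ey,o["tcp_pos"])
p,d,W=grab("side","7");cv2.imwrite("pics/s7.png",cv2.resize(p[170:320,180:380,::-1],None,fx=4,fy=4))
E
```

```text
clock: 8.05
tcp_pos: [0.5929, 0.1446, 0.1584]
orientation: [-0.182, -3.133, 0.002]
contact_force: [0.3, -0.8, -0.6]
grip_width: -0.0001
-0.0682632003360115 0.06499100397211666 [0.59285244 0.14460074 0.15836105]
```

View pics/s7.png

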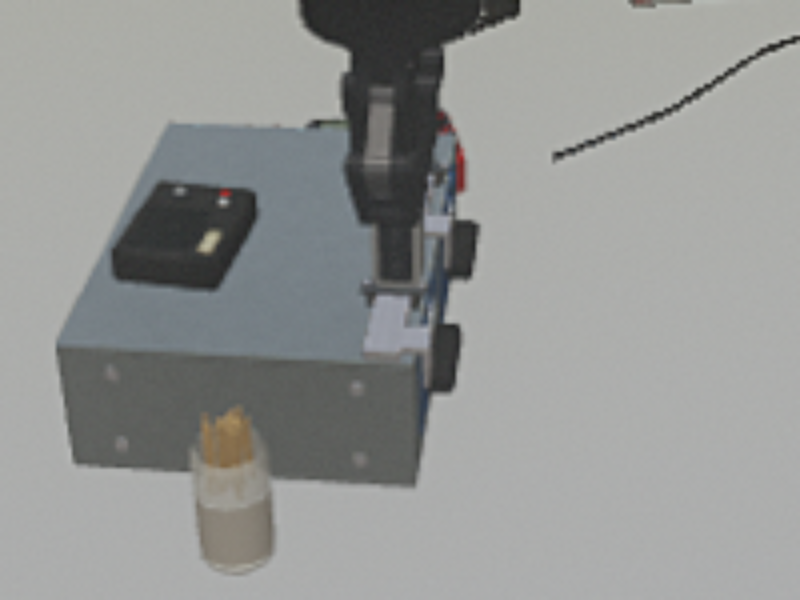

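```bash
python3 -m handwheel '[[[0.001,0,0.003,0,0,0,0],[-0.0011,-0.0099,0,0,0,0,0],[-0.0011,-0.0099,0,0,0,0,0],[-0.0011,-0.0099,0,0,0,0,0],[-0.0011,-0.0099,0,0,0,0,0],[-0.0008,-0.007,0,0,0,0,0],[0,0,0,0,0,0,0]]]'
python3 -m handwheel '[[[-0.0004,-0.004,0,0,0,0,0],[-0.0003,-0.003,0,0,0,0,0],[0,0,0,0,0,0,0],[0,0,0,0,0,0,0]]]'
```

```text
clock: 8.68
tcp_pos: [0.5897, 0.0956, 0.1632]
orientation: [0.187, 3.136, -0.002]
contact_force: [0.9, 0.1, -0.2]
grip_width: 0.0
clock: 9.02
tcp_pos: [0.5888, 0.0914, 0.1627]
orientation: [-0.182, -3.136, 0.001]
contact_force: [-1.3, -0.6, 0.3]
grip_width: 0.0003
```

```bash
python3 -m handwheel '[[[-0.0003,-0.003,0,0,0,0,0],[-0.0003,-0.003,0,0,0,0,0],[0,0,0,0,0,0,0],[0,0,0,0,0,0,0]]]'
python3 - <<'E'
from h import *
o=r.get_obs();D=o["tcp_pos"][:2]-C;print(D@ex,D@ey,o["contact_force"])
p,d,W=grab("side","8");cv2.imwrite("pics/s8.png",cv2.resize(p[170:320,180:380,::-1],None,fx=4,fy=4))
E
```

```text
clock: 9.35
tcp_pos: [0.5885, 0.089, 0.1629]
orientation: [0.177, 3.136, 0.006]
contact_force: [0.4, 7.6, -1.4]
grip_width: -0.0
-0.0662292213207173 0.009244939652863656 [ 0.35459262  7.59719913 -1.41233345]
```

View pics/s8.png

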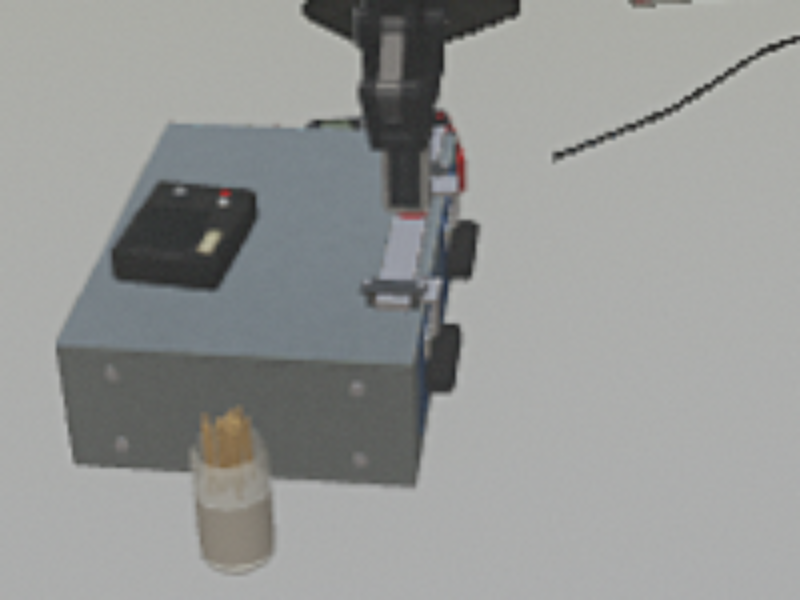

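The knob has stopped with the force rising to 7.6 N. I'll push a little more to be sure it is at the far stop, then back off, lift away and check.

```bash
python3 -m handwheel '[[[-0.0003,-0.003,0,0,0,0,0],[-0.0002,-0.002,0,0,0,0,0],[0,0,0,0,0,0,0],[0,0,0,0,0,0,0]]]'
python3 -m handwheel '[[[0.0015,0.013,0,0,0,0,0],[0.0015,0.013,0,0,0,0,0],[0,0,0.03,0,0,0,0],[0,0,0.03,0,0,0,0],[-0.03,0.003,0.02,0,0,0,0],[-0.035,0.003,0,0,0,0,0],[-0.035,0.003,0,0,0,0,0],[0,0,0,0,0,0,0],[0,0,0,0,0,0,0]]]'
python3 - <<'E'
from h import *
p,Q=measure("9")
cv2.imwrite("pics/c9.png",cv2.resize(p[120:320,130:360,::-1],None,fx=3,fy=3))
E
```

```text
clock: 9.73
tcp_pos: [0.5883, 0.0881, 0.163]
orientation: [0.172, 3.135, 0.013]
contact_force: [1.9, 16.9, -2.5]
grip_width: -0.0001
clock: 10.48
tcp_pos: [0.4893, 0.1156, 0.243]
orientation: [-0.18, -3.136, 0.001]
contact_force: [0.6, -0.8, -0.6]
grip_width: 0.0001
knob (41, [[-0.0716, -0.0157, 0.1017], [-0.0665, -0.0109, 0.1038], [-0.0613, -0.0055, 0.1072]])
L panel 0
L pull (29, [[-0.0924, 0.0292, 0.0353], [-0.0914, 0.0464, 0.0382], [-0.0901, 0.065, 0.0401]])
R panel 0
R pull (48, [[-0.0937, -0.0666, 0.0338], [-0.0919, -0.0476, 0.0382], [-0.0901, -0.0285, 0.0406]])
```

View pics/c9.png

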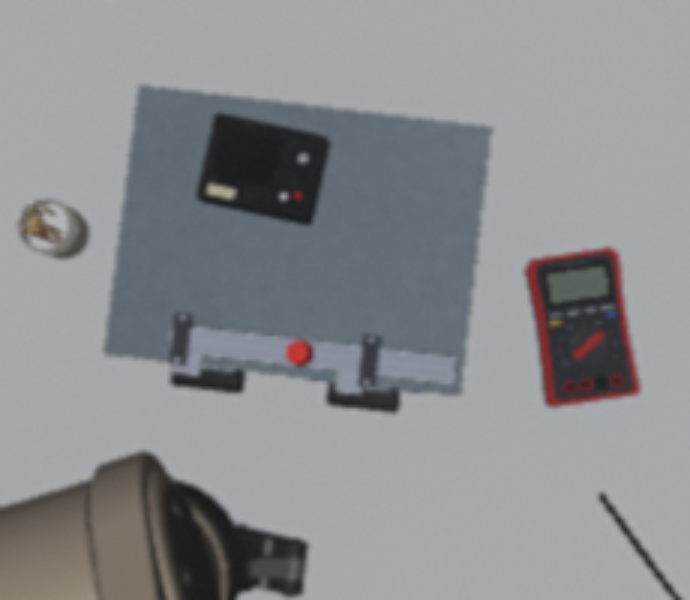

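```bash
python3 -c "
from bench import r
print(r.hand_in())"
```

```text
the job is handed in; nothing more can be done
None
```

I pushed both drawers shut with the closed fingertips, left first and then right. I then slid the locking bar across by its red knob and handed the job in after about 10.5 s of the 48 s allowed. The hand-in reports no verdict.

I pushed the drawers on their blue panels just above the pulls, not on the pulls themselves. At pull height the gripper's body would have come too close to the knob.

- **Drawers:** in the last top view, both pull faces sit at about x = -92 to -94 mm in the chest's frame, against -94 mm when shut. That is about 2 mm at most from the given value and matches the shut position. The force rose to about 17 N at the left drawer's stop and 11 N at the right one's.
- **Locking bar:** the knob is at about y = -11 mm, against -10 mm at the far stop. The force rose to 17 N there, and the tabs stand in front of the drawers.
- **Bystanders:** the tester, stick jar and red meter look unmoved between the first and last top views. I checked this by eye and did not measure it.
- **Robot:** the arm is clear of everything, with the force reading near zero.

The only check that disagreed was the networks. They reported the tester as the red meter once and found the chest poorly, so I took the chest's pose from the depth image instead.

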